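# Set out the canteen's food-sample canisters in their matching holders

### The job

Take the four lidded steel sample canisters (small round, large round, square, oblong) from behind the rail of the low shelf and stand each one flat on the floor of the rimmed white holder that matches its shape and size. Keep the canisters upright, set them down rather than dropping them, and leave the open mug where it stands on the shelf.

Things in the scene. Friction and masses are not known exactly. Their poses are not given: they have to be found in the camera images.
- small_round: lidded stainless sample canister, round, 44 mm across, 80 mm tall, straight smooth sides, flat top with a grey plate (the lid does not come off), 0.12 to 0.5 kg, loose. Origin: centre of its underside; z up. It starts upright on the shelf board, its x and y within 0.2 rad of the shelf's.
- large_round: lidded stainless sample canister, round, 66 mm across, 80 mm tall, straight smooth sides, flat top with a grey plate (the lid does not come off), 0.12 to 0.5 kg, loose. Origin: centre of its underside; z up. It starts upright on the shelf board, its x and y within 0.2 rad of the shelf's.
- square: lidded stainless sample canister, square in plan, 54 x 54 mm, 80 mm tall, straight smooth sides, flat top with a grey plate (the lid does not come off), 0.12 to 0.5 kg, loose. Origin: centre of its underside; z up. It starts upright on the shelf board, its x and y within 0.2 rad of the shelf's.
- oblong: lidded stainless sample canister, oblong in plan, 84 mm along its x and 44 mm along its y (grip it across the 44 mm), 80 mm tall, straight smooth sides, flat top with a grey plate (the lid does not come off), 0.12 to 0.5 kg, loose. Origin: centre of its underside; z up. It starts upright on the shelf board, its x and y within 0.2 rad of the shelf's.
- holder_small_round: fixed white plastic holder with a dark floor and a raised rim, round, 60 mm inside, 70 mm outside (the match of the small round canister with 8 mm play on each side); floor 4 mm above the counter, rim top 10 mm. Origin: centre of its underside, on the counter; z up.
- holder_large_round: fixed white plastic holder with a dark floor and a raised rim, round, 82 mm inside, 92 mm outside (the match of the large round canister with 8 mm play on each side); floor 4 mm above the counter, rim top 10 mm. Origin: centre of its underside, on the counter; z up.
- holder_square: fixed white plastic holder with a dark floor and a raised rim, square, 70 x 70 mm inside, 80 x 80 mm outside (the match of the square canister with 8 mm play on each side); floor 4 mm above the counter, rim top 10 mm. Origin: centre of its underside, on the counter; z up.
- holder_oblong: fixed white plastic holder with a dark floor and a raised rim, oblong, 100 mm inside along its x and 60 mm along its y, 110 x 70 mm outside (the match of the oblong canister with 8 mm play on each side); floor 4 mm above the counter, rim top 10 mm. Origin: centre of its underside, on the counter; z up.
- shelf: fixed low shelf, 120 mm deep (x) and 600 mm long (y); board top 50 mm above the counter. A retaining rail (8 mm round bar) runs along its whole front, 55 mm to -x of the shelf's centre line, its top 25 mm above the board, so canisters must be lifted more than 25 mm to come forward. Five things stand in one row along its centre line, about 105 mm apart. Origin: centre of its underside on the counter; x points away from the robot.
- mug: open stainless mug, 64 mm across, 75 mm tall, handle to the rear; stands on the shelf in the row with the canisters and stays there. Origin: centre of its underside. (Not listed: a glass shaker 70 mm tall and two tiny dishes 22 mm tall stand on the counter among the holders.)
There are look-alikes about, which are no part of the job. Leave any purple look-alike of the mug alone.

How it is judged:
By the outcome, as a careful person would: the job done as asked, in the order asked, and still so for the second after the job is handed in, with the robot touching nothing.
It also fails if it takes over 120 s, if anything falls off the work surface, if the arm or the gripper's body presses on something with over 40 N, if the wrist force passes 120 N, or if a joint passes its speed limit or range.

### The arm

A 6-joint arm with a two-finger parallel gripper is mounted at the origin on the work surface. World frame = base frame: x ahead of the robot, y to its left, z up, the work surface at z = 0. Lengths are in mm, angles in rad, forces in N, time in s.
With the tool pointing down it reaches from about 275 to 750 mm from the base axis. Payload 10.2 kg.
Tool frame: the origin (TCP) lies midway between the tips of the shut fingers; the grasp point (between the pads) lies 19 mm behind it; z points along the fingers, y is the line along which they close (so a half turn about z gives the same grasp; the last joint's range is limited). The gripper opens to 85 mm and grips with 20 to 120 N. Pads are 22 mm wide; open, the fingers measure 114 mm over their backs; the gripper's body (76 mm by 85 mm) begins 54 mm behind the grasp point. The pads swing forward as they close: fully open they stand 13 mm farther back than shut.
Start: joints at [-1.548, 0.313, 1.498, -0, 1.331, -0.223], TCP at [127.736, -509.229, 231.294] pointing down, gripper open.
Joint ranges: [-2.94, 2.94], [-0.97, 2.17], [0.19, 2.56], [-1.23, 4.37], [0.02, 3.11], [-2.88, 2.88]. Speed limits (rad/s): [2.39, 2.39, 3.01, 3.14, 3.14, 3.14].

### API

Orientations are given as a unit quaternion [w, x, y, z].
In Python, from rig import ctrl gives the robot as it stands.
- The arm moves only by the tool send_rows, never from a script. Its argument "targets" is a list of rows, each a list of 7 numbers: the closure, from -1 (fully open) to 1 (shut), so that 0 is half open, then the shift along the tool's x, y, z in m, then the turn, a rotation vector about the tool's x, y, z in rad. In form: [[claw, dx, dy, dz, ax, ay, az], ...]. A call has exactly 10 rows; each row shifts and turns the commanded pose from where the row before left it, along the tool's axes as they then stand; what a row does not reach is not made up. A row lasts 1/8 s, in which the tool goes at most 62.5 mm and 10.7 degrees, less where a joint would pass 70% of its speed; a pose out of reach is approached as far as the arm can. A call with a gripper value outside its range is refused whole. The fingers move at their own pace and stop on an object; "squeeze" is the grip in N (left out, the last holds). Time passes only in rows, so rows that do not move let the fingers close, or fill a call up. It gives the time, the measured TCP pose, the force, the opening and the grip force at its end, in the units of the state.
- ctrl.sense(): the state, without advancing time (a new reading comes with each control period).
- ctrl.capture(name): name is "side" or "top"; returns a dict with "img" (480x640x3 uint8, red, green, blue), "camera_matrix" (3x3 intrinsics, pixels), "R" (3x3) and "t" (3): a world point X has camera coordinates R X + t. Camera axes: x right, y down, z forward; pixel columns grow to the right and rows downward; lengths in mm; the calibration is good to about 2 mm. A picture is of the moment at which its call begins. There is no depth.
- ctrl.finish_job(): hands the job in; it is judged then, once.
Trained networks look in a picture, given as the dict that the camera call returned (one of the last four; its "shot" number tells which), for a name from the list of things; names that differ only in an ending like _2 or _b are one class to them, and where a whole thing is asked for, a point or a joint stands for the part that bears it (a point fixed in the world has none). Each returns a list of dicts, best first, with "score" (0 to 1); they miss things now and then, are a little off and sometimes report something else, mostly with a low value. They report only what shows in the picture. A call takes as long as a camera call. They do not tell look-alikes from the thing itself.
- ctrl.boxes_of(query, picture): "extent" ([left, top, width, height] in pixels, round what is visible of it).
- ctrl.landmark_of(query, picture): "point" ([column, row] in pixels: a listed point, or the origin of a listed thing).
The state is a dict: "time_s": time; "joints": joint angles; "dq": joint speeds; "tau": joint torques, N m; "eef_pos": TCP position; "ee_rot": TCP orientation; "force": force on the tool from outside, world axes, zero at the start; "wrist_torque": the same for the moment, N m; "grip_width": opening from 0.0 (shut) to 1.0 (fully open); "grip_force": force on a finger pad.
Only numpy, scipy, OpenCV 4.12 (cv2) and the standard library are available. Lean on these libraries where they do the work, as an engineer would, in place of code of your own. Each camera call takes 0.05 s, during which the arm holds its last target. There are 200 camera calls.

## Working session

There is one attempt and no reset: what is moved stays moved. The work goes in short steps, Python scripts to look and compute and a tool call to move; the robot and the scene stay as the last step left them, time stands still between calls to the robot, and variables do not carry over. Pictures are saved under pics/ and viewed, at most 14 in all, crops included, and the job is handed in when it is done.

Besides the shell and the picture viewer there is one more tool, called after "Emit:" as name([rows], argument=value, ...), one row to a line, values as JSON. send_rows: Moves the arm, as the interface text tells. Its arguments: {"type":"object","properties":{"targets":{"type":"array"},"squeeze":{"type":"number"}},"required":["targets"]}

```bash
mkdir -p pics; ls
python3 - <<'E'
from rig import ctrl
import cv2, numpy as np
print(ctrl.sense())
for n in ["top","side"]:
    p=ctrl.capture(n); cv2.imwrite(f"pics/{n}0.png",p["img"][:,:,::-1])
    print(n,p["camera_matrix"].tolist(),p["R"].tolist(),p["t"].tolist())
    for q in ["small_round","large_round","square","oblong","holder_small_round","holder_large_round","holder_square","holder_oblong","shelf","mug"]:
        print(q,[(np.round(d["point"]).tolist(),round(d["score"],2)) for d in ctrl.landmark_of(q,p)][:3])
E
```

```text
pics
{'time_s': 0.0, 'joints': array([-1.54839218e+00,  3.13481930e-01,  1.49844243e+00,  1.60735011e-05,
        1.33097864e+00, -2.23414408e-01]), 'dq': array([-0.00016329, -0.00169165,  0.00052108,  0.00082586, -0.00136394,
       -0.00039916]), 'tau': array([-1.47915522e-03, -4.12267113e+01, -2.59744424e+01, -3.09867473e-04,
        4.23469683e-03, -5.87491314e-06]), 'eef_pos': array([ 127.73797589, -508.96325903,  230.71671821]), 'ee_rot': array([-6.51085062e-04,  9.92456181e-01,  1.22598125e-01,  7.35037042e-05]), 'force': array([-0.54021354,  0.04369969,  0.29115873]), 'wrist_torque': array([0.00053484, 0.01089632, 0.0264704 ]), 'grip_force': 0.0, 'grip_width': 0.9996343566535845}
top [[434.10711912429826, 0.0, 321.49877353174855], [0.0, 434.10711912429826, 239.12482104116344], [0.0, 0.0, 1.0]] [[0.01891938857894542, -0.9998053859467279, -0.0055898987212098], [-0.9884027464147755, -0.017860487877689967, -0.1508012395588971], [0.15067205320008048, 0.008378138497625589, -0.988548298860398]] [3.6584305819122864, 501.4755176689613, 798.0039311417626]
small_round [([229.0, 172.0], 
[... 464 characters left out ...]
7516445676524, 0.0, 316.47539857870976], [0.0, 434.47516445676524, 239.51102679157563], [0.0, 0.0, 1.0]] [[-0.955646448647456, -0.29415109915352183, 0.014662743750070805], [-0.23837812497081062, 0.7432921402433053, -0.6250541286864097], [0.1729616567997251, -0.6008260356536668, -0.7804436816054011]] [491.1424617364756, 143.56269283783405, 813.5171076099608]
small_round [([223.0, 297.0], 0.7)]
large_round [([281.0, 180.0], 0.81)]
square [([249.0, 250.0], 0.89)]
oblong [([266.0, 215.0], 0.95)]
holder_small_round [([300.0, 394.0], 0.92)]
holder_large_round [([344.0, 300.0], 0.6)]
holder_square []
holder_oblong [([376.0, 170.0], 0.7)]
shelf []
mug [([298.0, 148.0], 0.85), ([429.0, 179.0], 0.72)]
```

View pics/top0.png

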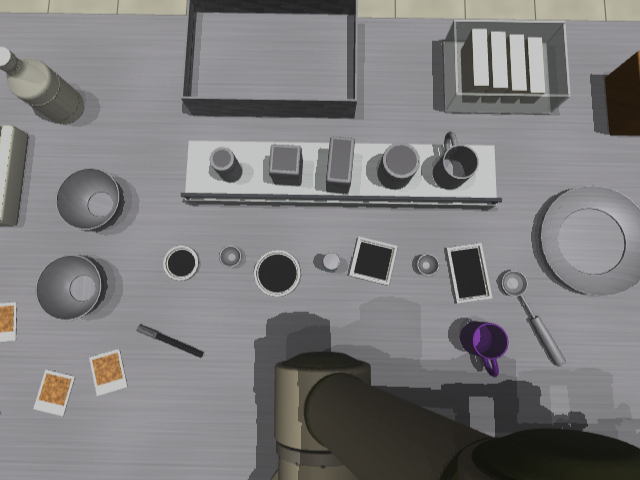

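View pics/side0.png

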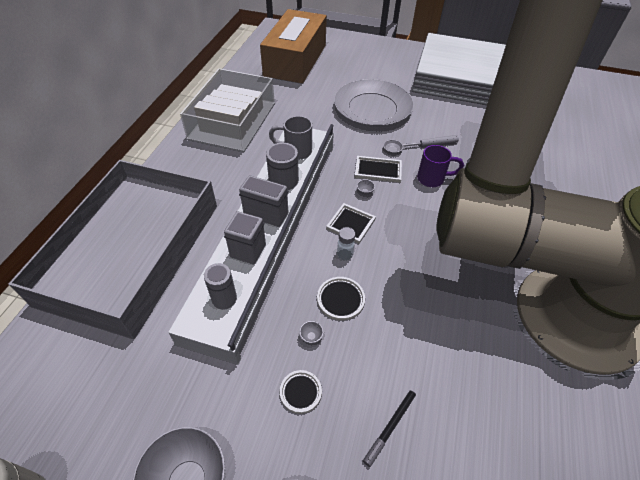

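The top view shows the row, left to right: small round (223,160), square (286,160), oblong (341,152), large round (400,163) and mug (455,163). The dark holder floors are at (181,263), (277,273), (373,261) and (468,272). The dishes and shaker stand between them, and the purple mug is at (490,340). The side view agrees.

Next I measure holder floors by threshold and rectify the lid plane.

```bash
cat > h.py <<'E'
import cv2, numpy as np
def plane_pt(p,uv,z):
    K,R,t=map(np.array,(p["camera_matrix"],p["R"],p["t"]))
    C=-R.T@t; d=R.T@np.linalg.solve(K,np.array([uv[0],uv[1],1.])); return (C+d*(z-C[2])/d[2])[:2]
def proj(p,X):
    c=np.array(p["R"])@np.array(X,float)+np.array(p["t"]); c=np.array(p["camera_matrix"])@c; return c[:2]/c[2]
def rect(p,z,x0,x1,y0,y1,s):
    # image: rows = x decreasing (far up), cols = y decreasing (left = +y); s px/mm
    w,h=int((y1-y0)*s),int((x1-x0)*s)
    src=np.float32([proj(p,[x,y,z]) for x,y in((x1,y1),(x1,y0),(x0,y0),(x0,y1))])
    M=cv2.getPerspectiveTransform(src,np.float32([[0,0],[w,0],[w,h],[0,h]]))
    return cv2.warpPerspective(p["img"],M,(w,h))
E
python3 - <<'E'
from rig import ctrl
from h import *
p=ctrl.capture("top")
R=rect(p,4,230,480,-400,400,2)
g=cv2.cvtColor(R,cv2.COLOR_RGB2GRAY)
m=(g<60).astype(np.uint8)
n,l,st,c=cv2.connectedComponentsWithStats(m)
for i in range(1,n):
    if st[i][4]>3000:
        cn=cv2.findContours((l==i).astype(np.uint8),0,2)[0][0]
        r=cv2.minAreaRect(cn)
        print("x %.1f y %.1f"%(480-r[0][1]/2,400-r[0][0]/2),np.array(r[1])/2,r[2],st[i][4]/4)
for q,uv in dict(sm=(223,160),sq=(286,160),ob=(341,152),lg=(400,163),mug=(456,163)).items(): print(q,plane_pt(p,uv,130))
L=rect(p,130,400,600,-250,250,1.6)
cv2.imwrite("pics/lids.png",L[:,:,::-1])
E
```

```text
x 454.5 y 292.0 [50. 52.] 90.0 2043.25
x 461.0 y -88.6 [62.80136108 52.49716949] 12.52880859375 2821.75
x 442.1 y -278.3 [85.15103149 52.93370056] 80.88213348388672 4216.25
x 437.2 y 100.5 [71.5 73. ] 90.0 4171.25
x 305.3 y -298.1 [91.41467285 92.31196594] 20.49734115600586 5071.5
x 295.5 y 286.6 [101.19793701  12.44597626] 21.736814498901367 1049.75
x 263.0 y 6.5 [ 65. 183.] 90.0 6806.75
sm [625.24433531 188.43906398]
sq [627.13273976  77.3389516 ]
ob [643.47128426 -19.32140957]
lg [ 625.05635215 -123.17746127]
mug [ 626.72944719 -221.36890689]
```

View pics/lids.png

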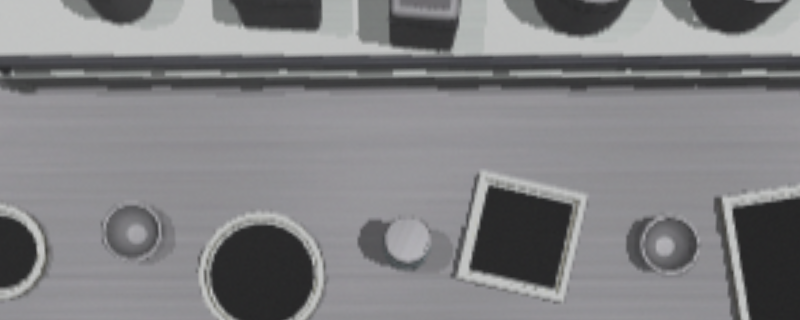

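The rectification window was too near: the dark floors and the square and oblong holders were clipped. I redo both windows.

Run:
```python
from rig import ctrl
from h import *
p=ctrl.capture("top")
R=rect(p,4,360,540,-400,400,2)
g=cv2.cvtColor(R,cv2.COLOR_RGB2GRAY)
m=(g<60).astype(np.uint8)
n,l,st,c=cv2.connectedComponentsWithStats(m)
for i in range(1,n):
    if 6000<st[i][4]:
        cn=cv2.findContours((l==i).astype(np.uint8),0,2)[0][0]
        r=cv2.minAreaRect(cn)
        print("x %.1f y %.1f"%(540-r[0][1]/2,400-r[0][0]/2),np.array(r[1])/2,r[2],st[i][4]/4)
R=rect(p,50,530,680,-330,330,1.2); 
L=rect(p,130,570,690,-170,230,2)
cv2.imwrite("pics/lids2.png",np.vstack([L[:,:,::-1],np.pad(R,((0,0),(0,8),(0,0)))[:,:800,::-1]]))
```

```text
x 465.4 y -89.5 [62.66946793 61.76424026] 12.87500286102295 3754.75
x 445.1 y -277.8 [91.3633194 53.2629509] 80.86982727050781 4720.0
x 454.5 y 292.0 [50. 52.] 90.0 2040.5
x 437.2 y 100.5 [71.5 73. ] 90.0 4171.5
```

View pics/lids2.png

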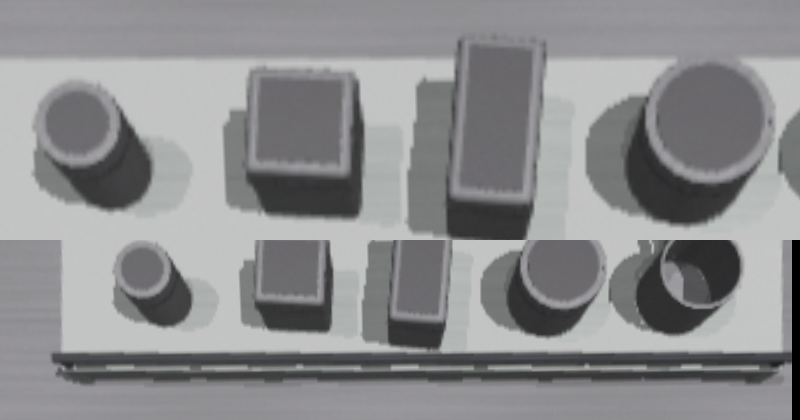

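The lid-plane view gives these canister poses (x = 690 − row/2, y = 230 − col/2):

| Canister | Lid pixel | x, y (mm) | Yaw (rad) |
|---|---|---|---|
| small round | (79,123) | (628, 191) | n/a |
| square | (302,121) | (629.5, 79) | −0.04 |
| oblong | (497,119) | (630.5, −18.5) | −0.065 |
| large round | (709,121) | (629.5, −124.5) | n/a |

All four lie on one shelf line about 105 mm apart, as the task says. The holders are at:

| Holder | x, y (mm) | Yaw (rad) |
|---|---|---|
| small round | (454.5, 292) | n/a |
| large round | (437, 100.5) | n/a |
| square | (465, −89.5) | −0.225 |
| oblong | (445, −278) | +0.159 |

I first turn the tool so it closes along x, then go above the small round.

Emit:
send_rows([
  [-1,0,0,0,0,0,-0.1325],
  [-1,0,0,0,0,0,-0.1325],
  [-1,0,0,0,0,0,-0.1325],
  [-1,0,0,0,0,0,-0.1325],
  [-1,0,0,0,0,0,-0.1325],
  [-1,0,0,0,0,0,-0.1325],
  [-1,0,0,0,0,0,-0.1325],
  [-1,0,0,0,0,0,-0.1325],
  [-1,0,0,0,0,0,-0.1325],
  [-1,0,0,0,0,0,-0.1325],
], squeeze=40)

```text
time_s: 2.45
eef_pos: [127.7, -509.2, 231.3]
ee_rot: [0.0, 0.706, 0.709, -0.0]
force: [-0.4, 0.5, -0.1]
grip_width: 0.999
grip_force: 0.0
```

Emit:
send_rows([
  [-1,0.035,0.025,0,0,0,0],
  [-1,0.035,0.025,0,0,0,0],
  [-1,0.035,0.025,0,0,0,0],
  [-1,0.035,0.025,0,0,0,0],
  [-1,0.035,0.025,0,0,0,0],
  [-1,0.035,0.025,0,0,0,0],
  [-1,0.035,0.025,0,0,0,0],
  [-1,0.035,0.025,0,0,0,0],
  [-1,0.035,0.025,0,0,0,0],
  [-1,0.035,0.025,0,0,0,0],
])

```text
time_s: 3.7
eef_pos: [378.4, -158.0, 231.5]
ee_rot: [0.0, 0.707, 0.707, 0.0]
force: [0.6, -0.2, -0.4]
grip_width: 0.999
grip_force: 0.0
```

Emit:
send_rows([
  [-1,0.035,0.025,0,0,0,0],
  [-1,0.035,0.025,0,0,0,0],
  [-1,0.035,0.025,0,0,0,0],
  [-1,0.035,0.025,0,0,0,0],
  [-1,0.035,0.025,0,0,0,0],
  [-1,0.035,0.025,0,0,0,0],
  [-1,0.035,0.025,0,0,0,0],
  [-1,0.035,0.025,0,0,0,0],
  [-1,0.035,0.025,0,0,0,0],
  [-1,0.035,0.025,0,0,0,0],
])

```text
time_s: 4.95
eef_pos: [628.4, 192.0, 231.2]
ee_rot: [0.0, 0.707, 0.707, 0.0]
force: [0.9, -0.6, 0.3]
grip_width: 0.998
grip_force: 0.0
```

Emit:
send_rows([
  [-1,0,0,0.018,0,0,0],
  [-1,0,0,0.018,0,0,0],
  [-1,0,0,0.018,0,0,0],
  [-1,0,0,0.018,0,0,0],
  [-1,0,0,0.018,0,0,0],
  [-1,0,0,0.018,0,0,0],
  [-1,0,0,0.018,0,0,0],
  [-1,0,0,0.018,0,0,0],
  [-1,0,0,0,0,0,0],
  [-1,0,0,0,0,0,0],
])

```text
time_s: 6.2
eef_pos: [628.1, 190.8, 87.9]
ee_rot: [0.0, 0.707, 0.707, 0.0]
force: [0.1, -0.5, -1.4]
grip_width: 1.0
grip_force: 0.0
```

Run:
```python
from rig import ctrl
from h import *
a=ctrl.capture("top")["img"][100:240,160:400]; b=ctrl.capture("side")["img"][150:350,120:400]
a=cv2.resize(a,(560,327)); b=cv2.resize(b,(378,270))
o=np.zeros((600,560,3),np.uint8);o[:327]=a;o[327:597,:378]=b
cv2.imwrite("pics/g1.png",o[:,:,::-1])
```

```text
(no output)
```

View pics/g1.png

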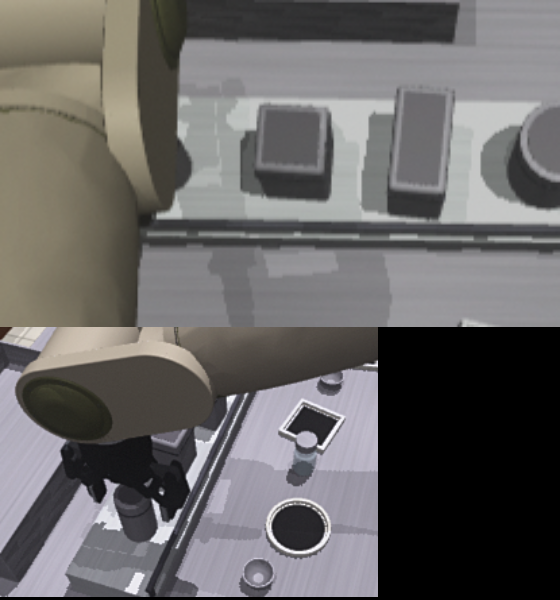

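In the side crop the small canister (135,510) stands between the open fingers (about 95 and 170), which clear the rail. I close, then lift.

Emit:
send_rows([
  [0,0,0,0,0,0,0],
  [1,0,0,0,0,0,0],
  [1,0,0,0,0,0,0],
  [1,0,0,0,0,0,0],
  [1,0,0,0,0,0,0],
  [1,0,0,0,0,0,0],
  [1,0,0,0,0,0,0],
  [1,0,0,0,0,0,0],
  [1,0,0,0,0,0,0],
  [1,0,0,0,0,0,0],
], squeeze=40)

```text
time_s: 7.55
eef_pos: [627.9, 190.8, 87.7]
ee_rot: [0.0, 0.707, 0.707, 0.0]
force: [0.1, 0.2, 5.0]
grip_width: 0.508
grip_force: 40.9
```

Emit:
send_rows([
  [1,0,0,-0.008,0,0,0],
  [1,0,0,-0.01,0,0,0],
  [1,0,0,-0.01,0,0,0],
  [1,0,0,-0.01,0,0,0],
  [1,0,0,-0.01,0,0,0],
  [1,0,0,-0.01,0,0,0],
  [1,0,0,-0.01,0,0,0],
  [1,0,0,-0.007,0,0,0],
  [1,0,0,0,0,0,0],
  [1,0,0,0,0,0,0],
])

```text
time_s: 8.8
eef_pos: [627.5, 190.7, 161.8]
ee_rot: [-0.0, 0.707, 0.707, -0.0]
force: [-0.0, 0.5, -1.2]
grip_width: 0.502
grip_force: 40.9
```

Emit:
send_rows([
  [1,0,-0.02,0,0,0,0],
  [1,0.01,-0.02,0,0,0,0],
  [1,0.014,-0.02,0,0,0,0],
  [1,0.014,-0.02,0,0,0,0],
  [1,0.014,-0.02,0,0,0,0],
  [1,0.014,-0.02,0,0,0,0],
  [1,0.014,-0.02,0,0,0,0],
  [1,0.014,-0.02,0,0,0,0],
  [1,0.007,-0.013,0,0,0,0],
  [1,0,0,0,0,0,0],
])

```text
time_s: 10.05
eef_pos: [454.1, 292.2, 162.5]
ee_rot: [0.0, 0.707, 0.708, 0.0]
force: [0.9, 0.1, -1.7]
grip_width: 0.507
grip_force: 41.2
```

Emit:
send_rows([
  [1,0,0,0.014,0,0,0],
  [1,0,0,0.014,0,0,0],
  [1,0,0,0.014,0,0,0],
  [1,0,0,0.014,0,0,0],
  [1,0,0,0.014,0,0,0],
  [1,0,0,0.014,0,0,0],
  [1,0,0,0.01,0,0,0],
  [1,0,0,0,0,0,0],
  [1,0,0,0,0,0,0],
  [1,0,0,0,0,0,0],
])

```text
time_s: 11.3
eef_pos: [455.0, 291.9, 68.8]
ee_rot: [0.0, 0.707, 0.707, 0.0]
force: [0.3, -0.9, -1.8]
grip_width: 0.505
grip_force: 41.2
```

Run:
```python
from rig import ctrl
from h import *
print(ctrl.sense()["eef_pos"],ctrl.sense()["force"])
b=ctrl.capture("side")["img"][250:480,180:430]
cv2.imwrite("pics/p1.png",cv2.resize(b,(500,460))[:,:,::-1])
```

```text
[454.9993519  291.87821895  68.78757007] [ 0.28448163 -0.92367726 -1.82194619]
```

View pics/p1.png

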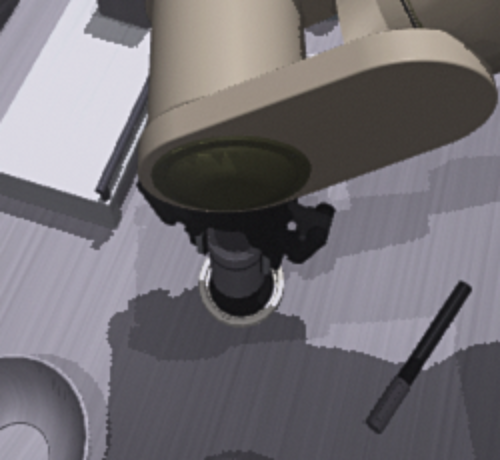

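The canister hangs over the ring (240,290) and is centred. I lower it and check the force.

Emit:
send_rows([
  [1,0,0,0.006,0,0,0],
  [1,0,0,0.006,0,0,0],
  [1,0,0,0.005,0,0,0],
  [1,0,0,0.003,0,0,0],
  [1,0,0,0.002,0,0,0],
  [1,0,0,0.002,0,0,0],
  [1,0,0,0.001,0,0,0],
  [1,0,0,0.001,0,0,0],
  [1,0,0,0.0005,0,0,0],
  [1,0,0,0,0,0,0],
])

```text
time_s: 12.6
eef_pos: [454.7, 291.8, 41.8]
ee_rot: [0.0, 0.707, 0.707, 0.0]
force: [-0.1, 0.6, -1.2]
grip_width: 0.509
grip_force: 41.2
```

Emit:
send_rows([
  [1,0,0,0.0005,0,0,0],
  [1,0,0,0.0005,0,0,0],
  [1,0,0,0.0005,0,0,0],
  [1,0,0,0,0,0,0],
  [1,0,0,0,0,0,0],
  [1,0,0,0,0,0,0],
  [1,0,0,0,0,0,0],
  [1,0,0,0,0,0,0],
  [1,0,0,0,0,0,0],
  [1,0,0,0,0,0,0],
])

```text
time_s: 13.85
eef_pos: [454.8, 291.9, 41.6]
ee_rot: [0.0, 0.707, 0.707, 0.0]
force: [-4.5, -2.9, 12.5]
grip_width: 0.507
grip_force: 42.4
```

Contact. I release, rise and go to the large round.

Emit:
send_rows([
  [0,0,0,0,0,0,0],
  [-0.4,0,0,0,0,0,0],
  [-0.7,0,0,0,0,0,0],
  [-1,0,0,0,0,0,0],
  [-1,0,0,-0.01,0,0,0],
  [-1,0,0,-0.03,0,0,0],
  [-1,0,0,-0.03,0,0,0],
  [-1,0,0,-0.03,0,0,0],
  [-1,0,0,-0.03,0,0,0],
  [-1,0,0,-0.02,0,0,0],
])

```text
time_s: 15.1
eef_pos: [455.0, 291.9, 192.5]
ee_rot: [0.0, 0.707, 0.707, 0.001]
force: [-0.9, -0.1, -1.7]
grip_width: 0.999
grip_force: 0.0
```

Emit:
send_rows([
  [-1,-0.046,0.019,0,0,0,0],
  [-1,-0.046,0.019,0,0,0,0],
  [-1,-0.046,0.019,0,0,0,0],
  [-1,-0.046,0.019,0,0,0,0],
  [-1,-0.046,0.019,0,0,0,0],
  [-1,-0.046,0.019,0,0,0,0],
  [-1,-0.046,0.019,0,0,0,0],
  [-1,-0.046,0.019,0,0,0,0],
  [-1,-0.048,0.023,0,0,0,0],
  [-1,0,0,0,0,0,0],
])

```text
time_s: 16.35
eef_pos: [630.1, -127.4, 190.1]
ee_rot: [0.0, 0.708, 0.706, -0.0]
force: [-1.0, 0.7, -0.1]
grip_width: 0.997
grip_force: 0.0
```

Run:
```python
from rig import ctrl
from h import *
print(ctrl.sense()["eef_pos"])
a=ctrl.capture("top"); b=ctrl.capture("side")["img"]
L=rect(a,84,380,530,180,400,1.8)
o=np.zeros((270+400,640,3),np.uint8); o[:270,:396]=L[:270,:396]; o=o[:600]; o[270:600]=b[100:430]
cv2.imwrite("pics/p2.png",o[:,:,::-1])
```

```text
[ 630.14108083 -127.42747318  190.0713432 ]
```

View pics/p2.png

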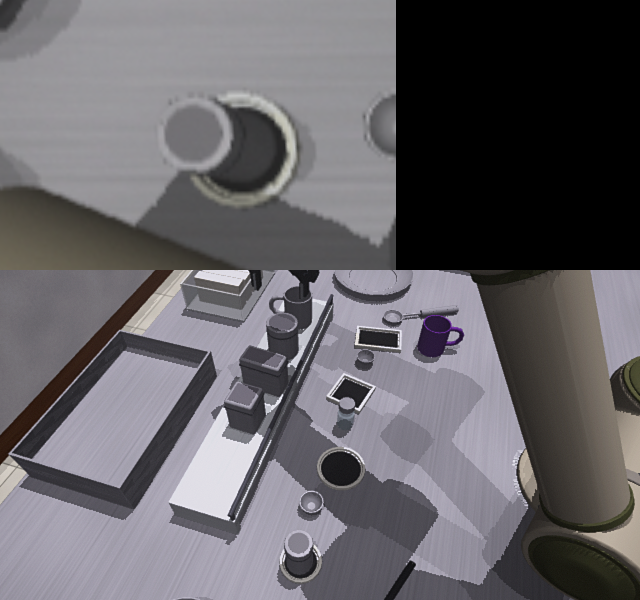

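The small canister stands upright in its ring: its lid at crop (197,134) is (455.6, 290.5). Next I descend on the large round.

Emit:
send_rows([
  [-1,0,0,0,0,0,0],
  [-1,0,0,0.014,0,0,0],
  [-1,0,0,0.015,0,0,0],
  [-1,0,0,0.015,0,0,0],
  [-1,0,0,0.015,0,0,0],
  [-1,0,0,0.015,0,0,0],
  [-1,0,0,0.015,0,0,0],
  [-1,0,0,0.014,0,0,0],
  [-1,0,0,0,0,0,0],
  [-1,0,0,0,0,0,0],
])

```text
time_s: 17.7
eef_pos: [630.0, -124.3, 87.8]
ee_rot: [0.0, 0.707, 0.707, 0.0]
force: [0.9, 0.4, -0.6]
grip_width: 1.001
grip_force: 0.0
```

Emit:
send_rows([
  [-0.4,0,0,0,0,0,0],
  [0,0,0,0,0,0,0],
  [1,0,0,0,0,0,0],
  [1,0,0,0,0,0,0],
  [1,0,0,0,0,0,0],
  [1,0,0,0,0,0,0],
  [1,0,0,0,0,0,0],
  [1,0,0,0,0,0,0],
  [1,0,0,0,0,0,0],
  [1,0,0,0,0,0,0],
])

```text
time_s: 18.95
eef_pos: [630.2, -124.4, 88.2]
ee_rot: [0.001, 0.707, 0.707, 0.0]
force: [0.5, -0.2, 5.0]
grip_width: 0.763
grip_force: 45.0
```

Emit:
send_rows([
  [1,0,0,-0.008,0,0,0],
  [1,0,0,-0.01,0,0,0],
  [1,0,0,-0.01,0,0,0],
  [1,0,0,-0.01,0,0,0],
  [1,0,0,-0.01,0,0,0],
  [1,0,0,-0.01,0,0,0],
  [1,0,0,-0.01,0,0,0],
  [1,0,0,-0.007,0,0,0],
  [1,0,0,0,0,0,0],
  [1,0,0,0,0,0,0],
])

```text
time_s: 20.2
eef_pos: [629.5, -124.2, 161.9]
ee_rot: [-0.0, 0.707, 0.707, -0.0]
force: [-0.1, -0.0, -2.1]
grip_width: 0.76
grip_force: 45.0
```

Emit:
send_rows([
  [1,0,-0.02,0,0,0,0],
  [1,0,-0.03,0,0,0,0],
  [1,0,-0.03,0,0,0,0],
  [1,0,-0.03,0,0,0,0],
  [1,0.02,-0.03,0,0,0,0],
  [1,0.03,-0.03,0,0,0,0],
  [1,0.03,-0.0225,0,0,0,0],
  [1,0.03,0,0,0,0,0],
  [1,0.03,0,0,0,0,0],
  [1,0.03,0,0,0,0,0],
])

```text
time_s: 21.45
eef_pos: [437.0, 46.8, 162.2]
ee_rot: [-0.0, 0.707, 0.707, -0.0]
force: [0.3, -0.2, -3.0]
grip_width: 0.762
grip_force: 45.6
```

Emit:
send_rows([
  [1,0.03,0,0,0,0,0],
  [1,0.0245,0,0,0,0,0],
  [1,0,0,0.014,0,0,0],
  [1,0,0,0.016,0,0,0],
  [1,0,0,0.016,0,0,0],
  [1,0,0,0.016,0,0,0],
  [1,0,0,0.016,0,0,0],
  [1,0,0,0.015,0,0,0],
  [1,0,0,0,0,0,0],
  [1,0,0,0,0,0,0],
])

```text
time_s: 22.7
eef_pos: [437.4, 99.9, 69.5]
ee_rot: [0.0, 0.707, 0.707, 0.0]
force: [0.5, 1.4, -1.7]
grip_width: 0.762
grip_force: 45.5
```

Run:
```python
from rig import ctrl
from h import *
print(ctrl.sense()["eef_pos"],ctrl.sense()["force"])
b=ctrl.capture("side")["img"][180:410,220:470]
cv2.imwrite("pics/p3.png",cv2.resize(b,(500,460))[:,:,::-1])
```

```text
[437.40729034  99.87549532  69.49044654] [ 0.54598795  1.38334556 -1.66197105]
```

View pics/p3.png

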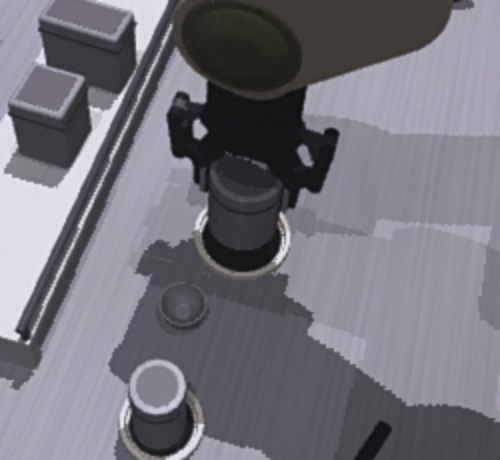

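The large canister hangs centred over its ring (240,240), upright. The small one still stands. I lower to about 41.5.

Emit:
send_rows([
  [1,0,0,0.006,0,0,0],
  [1,0,0,0.006,0,0,0],
  [1,0,0,0.005,0,0,0],
  [1,0,0,0.004,0,0,0],
  [1,0,0,0.003,0,0,0],
  [1,0,0,0.002,0,0,0],
  [1,0,0,0.001,0,0,0],
  [1,0,0,0.0005,0,0,0],
  [1,0,0,0.0005,0,0,0],
  [1,0,0,0,0,0,0],
])

```text
time_s: 24.0
eef_pos: [437.3, 100.3, 42.1]
ee_rot: [0.0, 0.707, 0.707, 0.0]
force: [-4.3, -0.9, 10.8]
grip_width: 0.768
grip_force: 46.9
```

Emit:
send_rows([
  [0.3,0,0,0,0,0,0],
  [-0.5,0,0,0,0,0,0],
  [-0.8,0,0,0,0,0,0],
  [-1,0,0,0,0,0,0],
  [-1,0,0,-0.01,0,0,0],
  [-1,0,0,-0.03,0,0,0],
  [-1,0,0,-0.03,0,0,0],
  [-1,0,0,-0.03,0,0,0],
  [-1,0,0,-0.03,0,0,0],
  [-1,0,0,-0.02,0,0,0],
])

```text
time_s: 25.25
eef_pos: [437.4, 100.3, 193.3]
ee_rot: [0.001, 0.707, 0.707, 0.001]
force: [-0.1, -0.0, 0.0]
grip_width: 0.999
grip_force: 0.0
```

Emit:
send_rows([
  [-1,-0.003,0.02,0,0,0,0],
  [-1,-0.003,0.03,0,0,0,0],
  [-1,-0.003,0.03,0,0,0,0],
  [-1,-0.003,0.03,0,0,0,0],
  [-1,-0.003,0.03,0,0,0,0],
  [-1,-0.003,0.03,0,0,0,0],
  [-1,-0.003,0.022,0,0,0,0],
  [-1,0,0,0,0,0,0.04],
  [-1,0,0,0,0,0,0],
  [-1,0,0,0,0,0,0],
])

```text
time_s: 26.5
eef_pos: [629.1, 79.3, 191.7]
ee_rot: [0.0, 0.721, 0.693, 0.0]
force: [0.3, 0.2, -0.2]
grip_width: 1.002
grip_force: 0.0
```

Emit:
send_rows([
  [-1,0,0,0,0,0,0],
  [-1,0,0,0.014,0,0,0],
  [-1,0,0,0.015,0,0,0],
  [-1,0,0,0.015,0,0,0],
  [-1,0,0,0.015,0,0,0],
  [-1,0,0,0.015,0,0,0],
  [-1,0,0,0.015,0,0,0],
  [-1,0,0,0.014,0,0,0],
  [-1,0,0,0,0,0,0],
  [-1,0,0,0,0,0,0],
])

```text
time_s: 27.75
eef_pos: [629.5, 79.3, 88.8]
ee_rot: [0.0, 0.721, 0.693, 0.0]
force: [1.0, 0.9, 0.2]
grip_width: 0.998
grip_force: 0.0
```

Emit:
send_rows([
  [-0.4,0,0,0,0,0,0],
  [0,0,0,0,0,0,0],
  [1,0,0,0,0,0,0],
  [1,0,0,0,0,0,0],
  [1,0,0,0,0,0,0],
  [1,0,0,0,0,0,0],
  [1,0,0,0,0,0,0],
  [1,0,0,0,0,0,0],
  [1,0,0,0,0,0,0],
  [1,0,0,0,0,0,0],
])

```text
time_s: 29.0
eef_pos: [629.4, 79.2, 88.9]
ee_rot: [0.0, 0.721, 0.693, 0.0]
force: [-2.1, -0.3, 6.3]
grip_width: 0.628
grip_force: 43.5
```

Emit:
send_rows([
  [1,0,0,-0.008,0,0,0],
  [1,0,0,-0.01,0,0,0],
  [1,0,0,-0.01,0,0,0],
  [1,0,0,-0.01,0,0,0],
  [1,0,0,-0.01,0,0,0],
  [1,0,0,-0.01,0,0,0],
  [1,0,0,-0.01,0,0,0],
  [1,0,0,-0.007,0,0,0],
  [1,0,0,0,0,0,0],
  [1,0,0,0,0,0,0],
])

```text
time_s: 30.25
eef_pos: [629.0, 79.3, 162.9]
ee_rot: [-0.0, 0.721, 0.693, -0.0]
force: [-1.0, -0.2, -3.6]
grip_width: 0.629
grip_force: 43.1
```

Emit:
send_rows([
  [1,0,-0.02,0,0,0,0],
  [1,0,-0.03,0,0,0,0],
  [1,0,-0.03,0,0,0,0],
  [1,0,-0.03,0,0,0,0],
  [1,-0.02,-0.03,0,0,0,0],
  [1,-0.03,-0.017,0,0,0,0],
  [1,-0.03,0,0,0,0,0],
  [1,-0.03,0,0,0,0,0],
  [1,-0.03,0,0,0,0,0],
  [1,-0.0355,0,0,0,0,0],
])

```text
time_s: 31.5
eef_pos: [465.1, -90.6, 163.2]
ee_rot: [-0.0, 0.721, 0.693, 0.0]
force: [-0.4, -0.8, -3.2]
grip_width: 0.625
grip_force: 43.9
```

Emit:
send_rows([
  [1,0,0,0,0,0,0.0625],
  [1,0,0,0,0,0,0.0625],
  [1,0,0,0.014,0,0,0.06],
  [1,0,0,0.016,0,0,0],
  [1,0,0,0.016,0,0,0],
  [1,0,0,0.016,0,0,0],
  [1,0,0,0.016,0,0,0],
  [1,0,0,0.015,0,0,0],
  [1,0,0,0,0,0,0],
  [1,0,0,0,0,0,0],
])

```text
time_s: 32.75
eef_pos: [465.6, -89.9, 70.7]
ee_rot: [0.0, 0.782, 0.623, 0.0]
force: [0.4, -0.9, -3.5]
grip_width: 0.628
grip_force: 43.8
```

Run:
```python
from rig import ctrl
from h import *
print(ctrl.sense()["eef_pos"],ctrl.sense()["force"])
b=ctrl.capture("side")["img"][100:330,230:480]
cv2.imwrite("pics/p4.png",cv2.resize(b,(500,460))[:,:,::-1])
```

```text
[465.63092132 -89.92137521  70.72877402] [ 0.3980305  -0.94194187 -3.4962894 ]
```

View pics/p4.png

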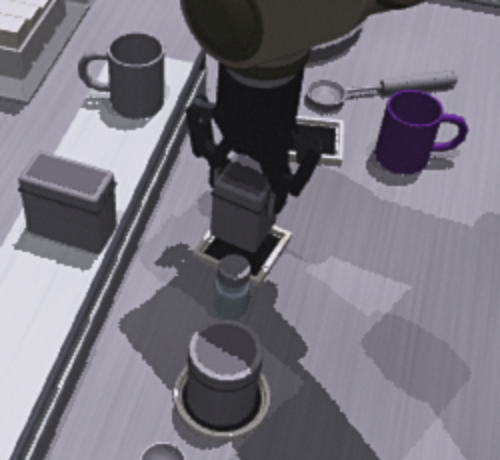

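The square hangs over its holder (245,245), turned to match, and the large round stands in its ring. I lower it.

Emit:
send_rows([
  [1,0,0,0.006,0,0,0],
  [1,0,0,0.006,0,0,0],
  [1,0,0,0.005,0,0,0],
  [1,0,0,0.004,0,0,0],
  [1,0,0,0.003,0,0,0],
  [1,0,0,0.002,0,0,0],
  [1,0,0,0.001,0,0,0],
  [1,0,0,0.0005,0,0,0],
  [1,0,0,0.0005,0,0,0],
  [1,0,0,0,0,0,0],
])

```text
time_s: 34.05
eef_pos: [465.4, -89.8, 42.8]
ee_rot: [0.0, 0.782, 0.623, 0.0]
force: [-3.8, 0.5, 5.6]
grip_width: 0.627
grip_force: 44.8
```

Emit:
send_rows([
  [0,0,0,0,0,0,0],
  [-0.5,0,0,0,0,0,0],
  [-0.8,0,0,0,0,0,0],
  [-1,0,0,0,0,0,0],
  [-1,0,0,-0.01,0,0,0],
  [-1,0,0,-0.03,0,0,0],
  [-1,0,0,-0.03,0,0,0],
  [-1,0,0,-0.03,0,0,0],
  [-1,0,0,-0.03,0,0,0],
  [-1,0,0,-0.02,0,0,0],
])

```text
time_s: 35.3
eef_pos: [465.5, -89.9, 194.4]
ee_rot: [0.001, 0.782, 0.623, 0.0]
force: [-0.5, 0.1, -0.2]
grip_width: 1.002
grip_force: 0.0
```

Emit:
send_rows([
  [-1,0,0,0,0,0,0.141],
  [-1,0,0,0,0,0,0.141],
  [-1,0,0,0,0,0,0.141],
  [-1,0,0,0,0,0,0.141],
  [-1,0,0,0,0,0,0.141],
  [-1,0,0,0,0,0,0.141],
  [-1,0,0,0,0,0,0.141],
  [-1,0,0,0,0,0,0.141],
  [-1,0,0,0,0,0,0.141],
  [-1,0,0,0,0,0,0.141],
])

```text
time_s: 36.55
eef_pos: [465.3, -89.8, 193.0]
ee_rot: [0.0, 0.999, -0.034, 0.0]
force: [-1.0, 0.7, 0.0]
grip_width: 1.001
grip_force: 0.0
```

Emit:
send_rows([
  [-0.6,0.02,-0.01,0,0,0,0],
  [-0.6,0.02,-0.01,0,0,0,0],
  [-0.6,0.02,-0.01,0,0,0,0],
  [-0.6,0.02,-0.01,0,0,0,0],
  [-0.6,0.02,-0.01,0,0,0,0],
  [-0.6,0.02,-0.01,0,0,0,0],
  [-0.6,0.02,-0.01,0,0,0,0],
  [-0.6,0.02,-0.012,0,0,0,0],
  [-0.6,0,0,0,0,0,0],
  [-0.6,0,0,0,0,0,0],
])

```text
time_s: 37.8
eef_pos: [629.8, -18.5, 192.6]
ee_rot: [0.0, 0.999, -0.032, -0.0]
force: [0.1, 0.1, -0.7]
grip_width: 0.798
grip_force: 0.0
```

Emit:
send_rows([
  [-0.6,0,0,0.014,0,0,0],
  [-0.6,0,0,0.015,0,0,0],
  [-0.6,0,0,0.015,0,0,0],
  [-0.6,0,0,0.015,0,0,0],
  [-0.6,0,0,0.015,0,0,0],
  [-0.6,0,0,0.015,0,0,0],
  [-0.6,0,0,0.015,0,0,0],
  [-0.6,0,0,0,0,0,0],
  [-0.6,0,0,0,0,0,0],
  [-0.6,0,0,0,0,0,0],
])

```text
time_s: 39.05
eef_pos: [630.6, -18.3, 89.0]
ee_rot: [0.0, 0.999, -0.032, 0.001]
force: [-0.2, -0.7, 1.0]
grip_width: 0.8
grip_force: 0.0
```

Emit:
send_rows([
  [-0.3,0,0,0,0,0,0],
  [0,0,0,0,0,0,0],
  [1,0,0,0,0,0,0],
  [1,0,0,0,0,0,0],
  [1,0,0,0,0,0,0],
  [1,0,0,0,0,0,0],
  [1,0,0,0,0,0,0],
  [1,0,0,0,0,0,0],
  [1,0,0,0,0,0,0],
  [1,0,0,0,0,0,0],
])

```text
time_s: 40.3
eef_pos: [630.4, -18.3, 88.7]
ee_rot: [0.0, 0.999, -0.032, 0.0]
force: [-0.3, -1.4, 5.6]
grip_width: 0.511
grip_force: 41.3
```

Emit:
send_rows([
  [1,0,0,-0.008,0,0,0],
  [1,0,0,-0.01,0,0,0],
  [1,0,0,-0.01,0,0,0],
  [1,0,0,-0.01,0,0,0],
  [1,0,0,-0.01,0,0,0],
  [1,0,0,-0.01,0,0,0],
  [1,0,0,-0.01,0,0,0],
  [1,0,0,-0.007,0,0,0],
  [1,0,0,0,0,0,0],
  [1,0,0,0,0,0,0],
])

```text
time_s: 41.55
eef_pos: [630.1, -18.2, 162.9]
ee_rot: [-0.0, 0.999, -0.032, -0.0]
force: [-0.5, 0.8, -2.7]
grip_width: 0.512
grip_force: 41.0
```

Emit:
send_rows([
  [1,-0.02,0,0,0,0,0],
  [1,-0.03,0,0,0,0,0],
  [1,-0.03,0,0,0,0,0],
  [1,-0.03,0,0,0,0,0],
  [1,-0.03,0.02,0,0,0,0],
  [1,-0.028,0.035,0,0,0,0],
  [1,0,0.035,0,0,0,0],
  [1,0,0.035,0,0,0,0],
  [1,0,0.035,0,0,0,0],
  [1,0,0.035,0,0,0,0],
])

```text
time_s: 42.8
eef_pos: [449.8, -203.2, 163.1]
ee_rot: [-0.0, 0.999, -0.032, -0.0]
force: [0.4, -0.7, -3.0]
grip_width: 0.51
grip_force: 41.3
```

Emit:
send_rows([
  [1,0,0.035,0,0,0,0],
  [1,0,0.035,0,0,0,0],
  [1,0,0.006,0,0,0,-0.07],
  [1,0,0,0.01,0,0,-0.08],
  [1,0,0,0.018,0,0,-0.073],
  [1,0,0,0.02,0,0,0],
  [1,0,0,0.02,0,0,0],
  [1,0,0,0.02,0,0,0],
  [1,0,0,0.005,0,0,0],
  [1,0,0,0,0,0,0],
])

```text
time_s: 44.05
eef_pos: [445.3, -277.9, 70.5]
ee_rot: [-0.0, 0.997, 0.079, -0.0]
force: [0.3, 0.0, -2.4]
grip_width: 0.514
grip_force: 41.5
```

Run:
```python
from rig import ctrl
from h import *
s=ctrl.sense();print(s["eef_pos"],s["force"],s["ee_rot"])
b=ctrl.capture("side")["img"][80:260,230:480]
cv2.imwrite("pics/p5.png",cv2.resize(b,(600,432))[:,:,::-1])
```

```text
[ 445.28328465 -277.94615276   70.46384161] [ 0.34136312  0.04858076 -2.36292595] [-4.53527956e-05  9.96850177e-01  7.93077618e-02 -2.68762560e-05]
```

View pics/p5.png

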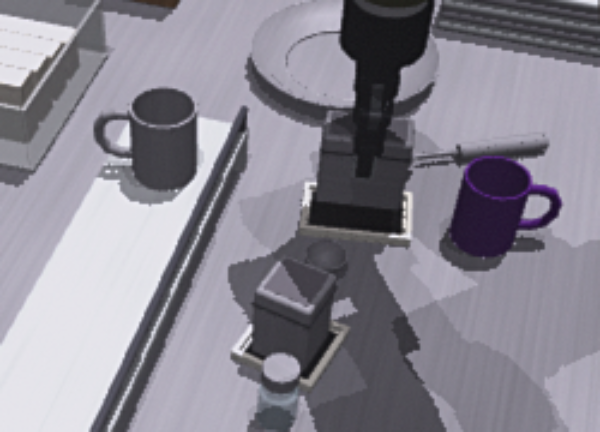

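The oblong hangs aligned over its holder (360,210), and the square stands in its own. I lower it.

Emit:
send_rows([
  [1,0,0,0.006,0,0,0],
  [1,0,0,0.006,0,0,0],
  [1,0,0,0.005,0,0,0],
  [1,0,0,0.004,0,0,0],
  [1,0,0,0.003,0,0,0],
  [1,0,0,0.002,0,0,0],
  [1,0,0,0.001,0,0,0],
  [1,0,0,0.0005,0,0,0],
  [1,0,0,0.0005,0,0,0],
  [1,0,0,0,0,0,0],
])

```text
time_s: 45.35
eef_pos: [445.3, -278.0, 42.7]
ee_rot: [0.0, 0.997, 0.079, 0.0]
force: [-1.3, 0.6, 2.4]
grip_width: 0.515
grip_force: 42.1
```

Emit:
send_rows([
  [1,0,0,0.0003,0,0,0],
  [0,0,0,0,0,0,0],
  [-0.3,0,0,0,0,0,0],
  [-0.5,0,0,0,0,0,0],
  [-0.6,0,0,0,0,0,0],
  [-0.6,0,0,-0.01,0,0,0],
  [-0.6,0,0,-0.03,0,0,0],
  [-0.6,0,0,-0.03,0,0,0],
  [-0.6,0,0,-0.03,0,0,0],
  [-0.6,0,0,-0.03,0,0,0],
])

```text
time_s: 46.6
eef_pos: [445.2, -277.9, 173.7]
ee_rot: [0.0, 0.997, 0.079, 0.0]
force: [0.5, -0.8, -0.3]
grip_width: 0.796
grip_force: 0.0
```

Emit:
send_rows([
  [-0.6,0,0,-0.03,0,0,0],
  [-0.6,-0.02,0.02,-0.02,0,0,0],
  [-0.6,-0.03,0.03,0,0,0,0],
  [-0.6,-0.03,0.03,0,0,0,0],
  [-0.6,-0.03,0.03,0,0,0,0],
  [-0.6,-0.03,0.03,0,0,0,0],
  [-0.6,-0.03,0.03,0,0,0,0],
  [-0.6,-0.03,0.03,0,0,0,0],
  [-0.6,0,0,0,0,0,0],
  [-0.6,0,0,0,0,0,0],
])

```text
time_s: 47.85
eef_pos: [279.7, -506.5, 222.3]
ee_rot: [-0.0, 0.997, 0.079, 0.0]
force: [0.3, -0.3, -0.4]
grip_width: 0.803
grip_force: 0.0
```

Run:
```python
from rig import ctrl
from h import *
a=ctrl.capture("top")["img"]; b=ctrl.capture("side")["img"]
o=np.zeros((580,640,3),np.uint8); o[:210]=a[120:330]; o[210:]=b[80:450]
cv2.imwrite("pics/end.png",o[:,:,::-1])
```

```text
(no output)
```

View pics/end.png

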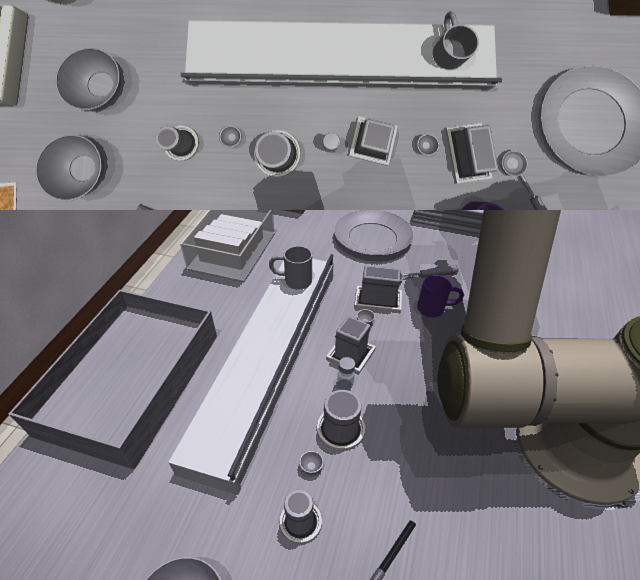

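All four canisters stand upright in their holders: side view (300,515), (342,420), (350,345) and (378,290). The mug is still on the shelf, and the dishes, shaker and purple mug are undisturbed.

```bash
python3 -c "
from rig import ctrl
print(ctrl.finish_job())"
```

```text
the job is handed in; nothing more can be done
None
```

The job is handed in: all four canisters stand upright in their matching holders, the mug is still on the shelf, and it took about 48 s of the 120 s allowed.

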